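# Lock the drive-housing panel with its slotted quarter-turn fasteners

## Task

The hinged panel on the lathe's white drive housing has sprung ajar: press it shut with your fingertips set in the slot of one of its two round fasteners, and turn that fastener a quarter turn clockwise to its stop so the panel locks, its slot then parallel to the housing's front edge. Then turn the second fastener clockwise to its stop in the same way and come away. Do not raise the panel any higher, and leave the copper pieces, the wooden former and the wrench where they stand.

Things in the scene. Friction and masses are not known exactly. Their poses are not given: they have to be found in the camera images.
- housing: Fixed white metal drive housing, 320 mm (x) by 340 mm (y) by 100 mm tall; a hinged panel closes its top and a fixed deck 65 mm deep lies behind the panel. Origin on the table, 130 mm behind the front wall's outer face, midway in y. x points level from the front edge to the hinge and deck, y along the front edge to the left seen from the robot, z up. The front faces the robot within 0.4 rad of yaw.
- panel (a joint): Angle (rad) of the grey panel: 0 = shut on the housing's rim, its top face then 104 mm above the table; grows as its front edge rises. Hinge line along the housing's y at x = +124, z = 100 mm. Springs hold it ajar at about 0.12 rad; about 4 N down at a fastener presses it shut; let go, it rises again unless a fastener is locked. Locked, it still rattles by up to 0.015 rad.
- panel_front (a point): Middle of the front edge, top face, of the hinged grey sheet-metal panel (250 mm front to back, 336 mm wide, 4 mm thick); about 30 mm higher when ajar than when shut. If a fastener is turned while the panel is not pressed shut, its cam arm goes over the housing's lip instead of under it, and the panel cannot shut until that fastener is turned back.
- left_fastener (a joint): Turn (rad) of the left fastener (seen from the robot), a disc on an axis square to the panel, at x = -55, y = +75 mm in the housing's frame when shut. 0 = open, slot front to back; grows clockwise from above to a stop at 1.571 = locked, slot parallel to the front edge. Friction 0.06 N m, stays where left. Its cam arm goes under the housing's lip over the last 0.65 rad and holds the panel.
- left_slot (a point): Centre of the slot's floor, on the axis of the left fastener: aluminium disc 90 mm across, 18 mm above the panel. The slot is 38 mm wide, 80 mm long, round-ended, 14 mm deep, black-floored, open only on top; shut fingertips fit in either half. x runs along the slot (away from the front when open, to the housing's -y when locked), z out of the panel. Floor 108 mm above the table when shut.
- right_fastener (a joint): Turn (rad) of the right fastener (seen from the robot), a disc on an axis square to the panel, at x = -55, y = -75 mm in the housing's frame when shut. 0 = open, slot front to back; grows clockwise from above to a stop at 1.571 = locked, slot parallel to the front edge. Friction 0.06 N m, stays where left. Its cam arm goes under the housing's lip over the last 0.65 rad and holds the panel.
- right_slot (a point): Centre of the slot's floor, on the axis of the right fastener: aluminium disc 90 mm across, 18 mm above the panel. The slot is 38 mm wide, 80 mm long, round-ended, 14 mm deep, black-floored, open only on top; shut fingertips fit in either half. x runs along the slot (away from the front when open, to the housing's -y when locked), z out of the panel. Floor 108 mm above the table when shut.
- bell: Bystander, not to be moved: loose copper bell-shaped spinning, foot 72 mm across, 85 mm tall. Origin at its underside centre.
- vase: Bystander, not to be moved: loose copper baluster, 60 mm across, 140 mm tall. Origin at its underside centre.
- dome: Bystander, not to be moved: loose copper dome, 84 mm across, 46 mm tall. Origin at its underside centre.
- knob_a: Bystander, not to be moved: loose small copper knob, 38 mm across, 42 mm tall, standing on the housing's rear deck. Origin at its underside centre.
- knob_b: Bystander, not to be moved: loose small copper knob, 38 mm across, 42 mm tall, on the table to the robot's right of the housing. Origin at its underside centre.
- chuck: Bystander, not to be moved: loose wooden spinning former, 64 mm across, 68 mm tall, in front of the housing. Origin at its underside centre.
- wrench: Bystander, not to be moved: loose steel wrench 160 mm long lying in front of the housing. Origin at its underside, at its middle.

How it is judged:
On the way:
1. one fastener is locked and holds the panel shut (value of joint any of left_fastener, right_fastener above 1.4 rad and value of joint panel below 0.03 rad), for 0.2 s.
At the end, for the whole second after the job is handed in: Both fasteners are turned at least 1.40 rad (80 degrees) clockwise, the panel is held down within 0.03 rad of shut, and no loose piece is more than 25 mm from where it started (value of joint each of left_fastener, right_fastener above 1.4 rad and value of joint panel below 0.03 rad and not (distance of any of bell, vase, dome, knob_a, knob_b, chuck, wrench from where it was at the start of the episode above 0.025 m)); the robot touches nothing.
It fails at once if the panel is lifted open (beyond 0.25 rad) (value of joint panel above 0.25 rad).
It fails at once if a loose piece is moved, lifted or carried by more than 25 mm (distance of any of bell, vase, dome, knob_a, knob_b, chuck, wrench from where it was at the start of the episode above 0.025 m).
It also fails if it takes over 64 s, if anything falls off the work surface, if the arm or the gripper's body presses on something with over 40 N, if the wrist force passes 120 N, or if a joint passes its speed limit or range.

## Robot

A 6-joint arm with a two-finger parallel gripper is mounted at the origin on the work surface. World frame = base frame: x ahead of the robot, y to its left, z up, the work surface at z = 0. Lengths are in m, angles in rad, forces in N, time in s.
With the tool pointing down it reaches from about 0.375 to 0.9 m from the base axis. Payload 3.1 kg.
Tool frame: the origin (TCP) lies at the very end of the fingers, on their centre line; the grasp point (between the pads) lies 19 mm behind it; z points along the fingers, y is the direction in which the jaws open and shut (so a half turn about z gives the same grasp; the last joint's range is limited). The gripper opens to 87 mm and grips with 3 to 60 N. Pads are 19 mm wide; open, the fingers measure 117 mm over their backs; the gripper's body (75 mm by 190 mm) begins 51 mm behind the grasp point.
Start: joints at [-1.411, 0.527, 1.433, -0, 1.181, -0.178], TCP at [0.207, -0.59, 0.223] pointing down, gripper open.
Joint ranges: [-3.08, 3.08], [-0.75, 2.2], [0.22, 2.44], [-1.43, 4.57], [0, 2.65], [-2.85, 2.85]. Speed limits (rad/s): [2.79, 2.79, 3.14, 3.14, 3.14, 3.14].

## Interface

Orientations are given as a unit quaternion [x, y, z, w].
In Python, from rig import robot gives the robot as it stands. The module is installed in compiled form; this text tells all that it offers.
- The arm moves only by the tool send_rows, never from a script. Its argument "deltas" is a list of rows, each an object of numbers: "tx", "ty", "tz": the shift along the tool's x, y, z in cm; "rx", "ry", "rz": the turn, a rotation vector about the tool's x, y, z in rad. A call has 1 to 5 rows; each row is the pose to reach, as a shift and turn from the pose commanded when the call began, along the tool's axes at that moment; what a row does not reach only later rows make up. A row lasts 1/12 s, in which the tool goes at most 41.7 mm and 7.16 degrees, less where a joint would pass 70% of its speed; a pose out of reach is approached as far as the arm can. A call with a gripper value outside its range is refused whole. "claw" is the finger opening in cm, from 0 to 8.7, set as the call begins (left out, the last holds). The fingers move at their own pace and stop on an object; "squeeze" is the grip in N (left out, the last holds). Time passes only in rows, so rows that repeat a pose let the fingers close. It gives the time, the measured TCP pose, the force and the opening at its end, in the units of the state.
- robot.get_obs(): the state, without advancing time (a new reading comes with each control period).
- robot.camera(name): name is "side" or "top"; returns a dict with "color" (420x560x3 uint8, red, green, blue), "z_map" (420x560 float32, m along the optical axis (not along the pixel's ray), 0 where there is no reading), "intrinsics" (3x3 intrinsics, pixels), "R" (3x3) and "t" (3): a world point X has camera coordinates R X + t. Camera axes: x right, y down, z forward; pixel columns grow to the right and rows downward; lengths in m; the calibration is good to about 2 mm. A picture is of the moment at which its call begins.
- robot.hand_in(): hands the job in, once; it reports no verdict.
Trained networks look in the newest picture that a camera, given by its name, has taken for a name from the list of things; names that differ only in an ending like _2 or _b are one class to them, and where a whole thing is asked for, a point or a joint stands for the part that bears it (a point fixed in the world has none). Each returns a list of dicts, best first, with "p" (0 to 1); they miss things now and then, are a little off and sometimes report something else, mostly with a low value. They report only what shows in the picture. A call takes as long as a camera call.
- robot.outline_of(label, camera): "pixels" (420x560 bool, what is visible of it) and "xy" ([column, row] in pixels, amid what is visible of it).
- robot.tip_of(label, camera): "xy" ([column, row] in pixels: a listed point, or the origin of a listed thing).
The state is a dict: "time": time; "q": joint angles; "joint_velocities": joint speeds; "joint_torque": joint torques, N m; "position": TCP position; "tool_rot": TCP orientation; "ft_force": force on the tool from outside, world axes, zero at the start; "moment": the same for the moment, N m; "grip_width": finger opening in m.
Only numpy, scipy, OpenCV 4.12 (cv2) and the standard library are available. Lean on these libraries where they do the work, as an engineer would, in place of code of your own. Each camera call takes 0.05 s, during which the arm holds its last target.

## Working session

There is one attempt and no reset: what is moved stays moved. The work goes in short steps, Python scripts to look and compute and a tool call to move; the robot and the scene stay as the last step left them, time stands still between calls to the robot, and variables do not carry over. Pictures are saved under pics/ and viewed, and the job is handed in when it is done.

Besides the shell and the picture viewer there is one more tool, called after "Call:" as a command line: name --argument value ..., lists and objects as JSON in quotes. send_rows: Moves the arm, as the interface text tells. Its arguments: {"type":"object","properties":{"deltas":{"type":"array","items":{"type":"object","properties":{"tx":{"type":"number"},"ty":{"type":"number"},"tz":{"type":"number"},"rx":{"type":"number"},"ry":{"type":"number"},"rz":{"type":"number"}}}},"claw":{"type":"number"},"squeeze":{"type":"number"}},"required":["deltas"]}

```bash
mkdir -p pics
cat > h.py <<'E'
import numpy as np, cv2
from rig import robot
def snap(name,fn):
    c=robot.camera(name); cv2.imwrite('pics/'+fn,cv2.cvtColor(c['color'],cv2.COLOR_RGB2BGR)); return c
def back(c,u,v,z=None):
    K,R,t=c['intrinsics'],c['R'],c['t']
    if z is None: z=c['z_map'][int(round(v)),int(round(u))]
    p=np.linalg.inv(K)@np.array([u,v,1.])*z
    return R.T@(p-t)
def ray_plane(c,u,v,h):
    K,R,t=c['intrinsics'],c['R'],c['t']
    d=R.T@(np.linalg.inv(K)@np.array([u,v,1.])); o=-R.T@t
    return o+d*(h-o[2])/d[2]
def proj(c,X):
    p=c['R']@np.asarray(X)+c['t']; q=c['intrinsics']@p; return q[:2]/q[2]
E
python3 - <<'E'
from h import *
np.set_printoptions(precision=4,suppress=True)
for n in ('side','top'):
    c=snap(n,n+'0.png'); print(n,-c['R'].T@c['t'])
    for l in ('left_slot','right_slot','panel_front','housing'):
        for r in robot.tip_of(l,n)[:2]:
            u,v=r['xy']; 
            print(l,r['p'],u,v,back(c,u,v))
    for l in ('bell','vase','dome','knob_a','chuck','wrench'):
        for r in robot.outline_of(l,n)[:2]:
            u,v=r['xy']; print(l,r['p'],u,v,back(c,u,v))
print(robot.get_obs())
E
```

```text
side [ 0.4803 -0.7841  0.5743]
left_slot 0.79 271.5 163.2 [0.5774 0.2045 0.1417]
left_slot 0.57 209.0 235.6 [0.4155 0.1097 0.0084]
right_slot 0.86 252.3 187.8 [0.5214 0.0726 0.1447]
panel_front 0.78 228.6 169.6 [0.4705 0.4949 0.0023]
panel_front 0.44 221.2 286.1 [ 0.4421 -0.0802  0.0076]
housing 0.85 283.0 220.1 [0.5915 0.1067 0.037 ]
housing 0.23 347.5 207.3 [0.722  0.0257 0.1054]
bell 0.26 219.9 278.9 [ 0.4406 -0.0737  0.0207]
vase 0.86 321.2 144.3 [0.7343 0.363  0.1201]
dome 0.67 269.5 293.8 [ 0.5332 -0.1413  0.028 ]
dome 0.48 346.0 196.0 [0.7163 0.023  0.1348]
knob_a 0.66 345.2 196.5 [0.7157 0.0269 0.1317]
knob_a 0.55 218.6 275.3 [ 0.4392 -0.0802  0.0349]
wrench 0.74 203.0 244.3 [0.4024 0.0741 0.0088]
top [0.5054 0.0769 1.1075]
left_slot 0.8 193.7 206.0 [0.5689 0.2342 0.1292]
left_slot 0.39 121.2 186.6 [0.6211 0.4151 0.0295]
right_slot 0.69 260.0 226.3 [0.5256 0.0972 0.1273]
right_slot 0.57 241.5 196.9 [0.5876 0.1357 0.1216]
panel_front 0.72 214.5 250.5 [0.4768 0.1904 0.136 ]
housing 0.89 237.7 195.9 [0.5902 0.1439 0.1171]
bell 0.59 122.4 181.3 [0.6305 0.4053 0.0528]
bell 0.51 19
[... 231 characters left out ...]
.5 130.1 [0.7249 0.0446 0.1395]
knob_a 0.53 332.2 263.8 [ 0.4416 -0.0626  0.0444]
chuck 0.92 164.6 252.5 [0.4715 0.3079 0.0641]
chuck 0.58 191.0 203.5 [0.574  0.2395 0.1306]
wrench 0.74 245.7 274.8 [0.4165 0.1334 0.0094]
{'time': 1.1, 'q': array([-1.4115,  0.5275,  1.4327,  0.    ,  1.1814, -0.1785]), 'joint_velocities': array([ 0.0015,  0.0001,  0.0001, -0.    , -0.0004, -0.0003]), 'joint_torque': array([  0.0003, -44.0025, -17.6989,   0.0633,   0.0504,  -0.    ]), 'position': array([ 0.2072, -0.5897,  0.2226]), 'tool_rot': array([0.9858, 0.1681, 0.    , 0.    ]), 'ft_force': array([ 0.2866, -0.1026, -0.2459]), 'moment': array([ 0.026 , -0.0136,  0.0412]), 'grip_width': 0.08686921944929515}
```

View pics/top0.png

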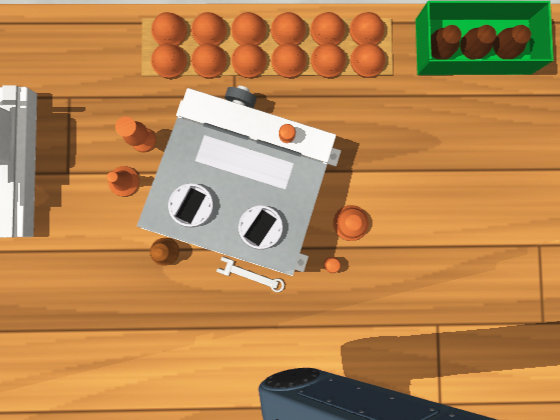

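View pics/side0.png

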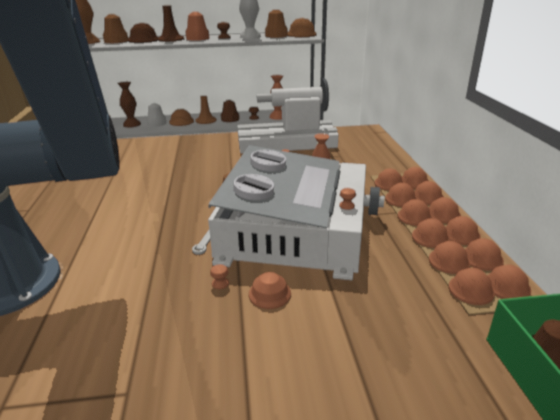

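```bash
cat > slots.py <<'E'
from h import *
def slots(c,zmap=True,lo=(0.095,0.17),seeds=((190,206),(262,228))):
    g=c['color'].max(2); out=[]
    for s in seeds:
        m=np.zeros(g.shape,np.uint8); m[s[1]-22:s[1]+23,s[0]-22:s[0]+23]=1
        m&=(g<50).astype(np.uint8)
        n,l,st,ce=cv2.connectedComponentsWithStats(m)
        if n<2: out.append(None); continue
        k=1+np.argmax(st[1:,4]); vv,uu=np.nonzero(l==k)
        P=np.array([back(c,u,v) for u,v in zip(uu,vv)])
        rect=cv2.minAreaRect(P[:,:2].astype(np.float32)*1000)
        e,V=np.linalg.eigh(np.cov(P[:,:2].T)); d=V[:,1]; d=d*np.sign(d[0])
        out.append((len(uu),ce[k],P.mean(0),np.median(P[:,2]),np.arctan2(d[1],d[0]),rect))
    return out
E
python3 - <<'E'
from slots import *
np.set_printoptions(precision=4,suppress=True)
c=robot.camera('top')
S=slots(c)
for s in S: print(s)
d=S[0][2]-S[1][2]; print('sep',np.linalg.norm(d[:2]),'yaw',np.arctan2(-d[0],d[1]))
o=robot.outline_of('panel_front','top')
for r in o[:2]: print(r['p'],r['xy'],r['pixels'].sum())
m=o[0]['pixels'];vv,uu=np.nonzero(cv2.erode(m.astype(np.uint8),np.ones((5,5))))
P=np.array([back(c,u,v) for u,v in zip(uu,vv)])
for _ in range(5):
    A=np.c_[P[:,:2],np.ones(len(P))];k=np.linalg.lstsq(A,P[:,2],rcond=None)[0]
    r=P[:,2]-A@k; P=P[abs(r)<max(.003,1.0*r.std())]
print('plane',k,len(P),r.std(),'tilt',np.hypot(k[0],k[1]),'dir',np.arctan2(-k[1],-k[0]))
# deck corners & panel corners
for n,u,v,h in (('deckBL',187,90,.1),('deckBR',337,136,.1),('pFL',138,226,.134),('pFR',293,275,.134)):
    print(n,ray_plane(c,u,v,h), back(c,u,v))
E
```

```text
(509, array([190.112 , 205.2043]), array([0.5703, 0.2406, 0.1344]), np.float64(0.13083764507046283), np.float64(-0.5632031989716738), ((534.0191040039062, 170.3895263671875), (192.4635467529297, 65.56329345703125), 62.86526107788086))
(533, array([259.788, 227.257]), array([0.5236, 0.0974, 0.1398]), np.float64(0.13075287540146685), np.float64(-0.5979126822665323), ((520.8416748046875, 93.59153747558594), (44.92278289794922, 64.7524642944336), 55.75859832763672))
sep 0.15069087121047112 yaw -0.31545481145813875
0.91 [235.7, 197.6] 18552
0.36 [190.9, 205.8] 1556
plane [-0.1178  0.0374  0.1848] 12401 0.0014062650767517526 tilt 0.12358474246005985 dir -0.3076316428288559
deckBL [0.8231 0.254  0.1   ] [0.8237 0.2544 0.098 ]
deckBR [ 0.7203 -0.0705  0.1   ] [ 0.7416 -0.0851  0.0002]
pFL [0.5284 0.3471 0.134 ] [0.5284 0.3473 0.1331]
pFR [0.4251 0.0302 0.134 ] [0.4142 0.0239 0.0027]
```

Run:
```python
from h import *
c=robot.camera('top')
im=cv2.cvtColor(c['color'],cv2.COLOR_RGB2BGR)[170:270,140:310]
cv2.imwrite('pics/crop1.png',cv2.resize(im,None,fx=4.5,fy=4.5,interpolation=cv2.INTER_CUBIC))
print(c['R'])
```

```text
[[-0.00984914 -0.99972004  0.02151359]
 [-0.99759854  0.00834863 -0.06875651]
 [ 0.06855765 -0.02213912 -0.99740148]]
```

View pics/crop1.png

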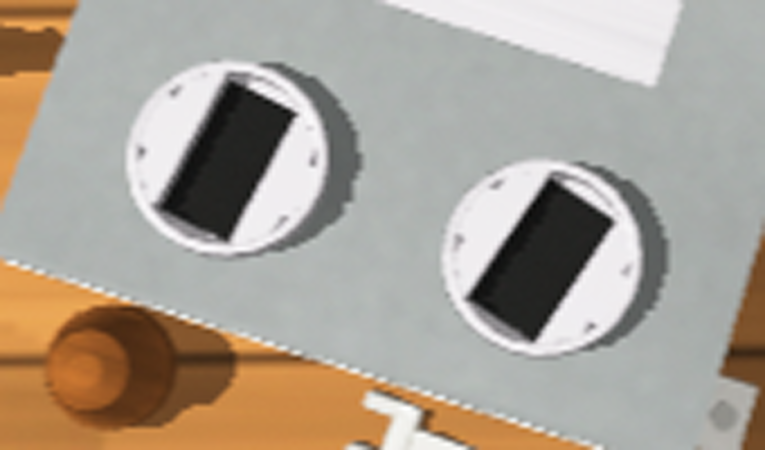

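Run:
```python
from slots import *
np.set_printoptions(precision=4,suppress=True)
c=robot.camera('top'); k=np.array([-0.1178,0.0374,0.1848]); nrm=np.array([-k[0],-k[1],1]); nrm/=np.linalg.norm(nrm)
C=[]
for s in ((190,206),(262,228)):
    P=np.array([back(c,u,v) for v in range(s[1]-30,s[1]+31) for u in range(s[0]-32,s[0]+33)])
    h=(P-np.c_[P[:,:2],np.ones(len(P))]@np.diag([1,1,1])*0)[:,2]-(P[:,:2]@k[:2]+k[2])
    Q=P[(h>.014)&(h<.023)]
    (x,y),r=cv2.minEnclosingCircle(Q[:,:2].astype(np.float32)*1000)
    lo,hi=Q.min(0),Q.max(0)
    z=k[0]*x/1e3+k[1]*y/1e3+k[2]+.018
    t=np.array([x/1e3,y/1e3,z]); f=t-nrm*.014; C.append(f)
    print(len(Q),x,y,r,'bbox mid',(lo+hi)/2,'h',np.median(h[(h>.014)&(h<.023)]),'floor',f)
d=C[0]-C[1];yaw=np.arctan2(-d[0],d[1]);print('sep',np.linalg.norm(d),'yaw',yaw)
ex=np.array([np.cos(yaw),np.sin(yaw),0])
m=(C[0]+C[1])/2; o=m+ex*(176.8-124)/1e3; o[2]=0;print('housing origin',o)
ey=np.array([-ex[1],ex[0],0])
for s in(1,-1):print('shut slot',o-.055*ex+s*.075*ey)
for n,p in (('BL deck',(.189,.17,.1)),('deckBR',(.189,-.17,.1)),('pFL',(-.124,.168,.135)),('pFR',(-.124,-.168,.135))):
    print(n,proj(c,o+p[0]*ex+p[1]*ey+[0,0,p[2]]))
```

```text
792 571.1943359375 238.0559539794922 44.879638671875 bbox mid [0.5705 0.2384 0.1436] h 0.017366602410978274 floor [0.5696 0.2386 0.1305]
766 524.4028930664062 95.68913269042969 44.85493087768555 bbox mid [0.5242 0.0958 0.1452] h 0.01731782246937548 floor [0.5228 0.0962 0.1307]
sep 0.1498592209074274 yaw -0.31754604930501296
housing origin [0.5963 0.1509 0.    ]
shut slot [0.5675 0.2393 0.    ]
shut slot [0.5207 0.0968 0.    ]
BL deck [187.2967  87.3361]
deckBR [336.5567 134.8778]
pFL [136.814  224.7465]
pFR [293.0888 274.5425]
```

Call:
send_rows --deltas '[{"tx": 52.5,"ty": -54.4,"rz": -0.53},{"tx": 52.5,"ty": -54.4,"rz": -0.53},{"tx": 52.5,"ty": -54.4,"rz": -0.53},{"tx": 52.5,"ty": -54.4,"rz": -0.53},{"tx": 52.5,"ty": -54.4,"rz": -0.53}]' --claw 3.4

```text
schema error: expected keys tx, ty, tz, rx, ry, rz
```

Call:
send_rows --deltas '[{"tx": 52.5,"ty": -54.4,"tz": 0,"rx": 0,"ry": 0,"rz": -0.53},{"tx": 52.5,"ty": -54.4,"tz": 0,"rx": 0,"ry": 0,"rz": -0.53},{"tx": 52.5,"ty": -54.4,"tz": 0,"rx": 0,"ry": 0,"rz": -0.53},{"tx": 52.5,"ty": -54.4,"tz": 0,"rx": 0,"ry": 0,"rz": -0.53},{"tx": 52.5,"ty": -54.4,"tz": 0,"rx": 0,"ry": 0,"rz": -0.53}]' --claw 3.4

```text
time: 1.72
position: [0.2943, -0.3986, 0.2226]
tool_rot: [0.907, 0.422, 0.0, 0.0]
ft_force: [1.2, -0.4, -0.4]
grip_width: 0.0615
```

```bash
cat > go.py <<'E'
from h import *
import sys
from scipy.spatial.transform import Rotation as Ro
np.set_printoptions(precision=4,suppress=True)
def go(tx,ty,tz,yang):
    s=robot.get_obs(); R=Ro.from_quat(s['tool_rot']).as_matrix()
    ya=np.arctan2(R[1,1],R[0,1]); d=R.T@(np.array([tx,ty,tz])-s['position'])*100
    dr=(-(yang-ya)+np.pi)%(2*np.pi)-np.pi
    zt=R.T@[0,0,-1]; tilt=np.cross([0,0,1],zt)
    print('t',round(s['time'],2),'pos',s['position'],'ya',round(ya,3),'tilt',tilt,'F',s['ft_force'],'M',s['moment'],'w',round(s['grip_width'],4),'j6',round(s['q'][5],2))
    print('tx ty tz cm',d.round(2),'rz',round(dr,3))
if __name__=='__main__': go(*map(float,sys.argv[1:5]))
E
python3 go.py 0.522 0.097 0.223 -0.7
```

```text
t 1.72 pos [ 0.2943 -0.3986  0.2226] ya -0.699 tilt [ 0.0003 -0.      0.    ] F [ 1.2482 -0.3754 -0.352 ] M [-0.0637 -0.0815 -0.0558] w 0.0615 j6 -0.46
tx ty tz cm [ 52.58 -14.47  -0.04] rz 0.001
```

Call:
send_rows --deltas '[{"tx": 3.8,"ty": -1.0,"tz": 0,"rx": 0,"ry": 0,"rz": 0},{"tx": 7.6,"ty": -2.1,"tz": 0,"rx": 0,"ry": 0,"rz": 0},{"tx": 11.4,"ty": -3.1,"tz": 0,"rx": 0,"ry": 0,"rz": 0},{"tx": 15.2,"ty": -4.2,"tz": 0,"rx": 0,"ry": 0,"rz": 0},{"tx": 19.0,"ty": -5.2,"tz": 0,"rx": 0,"ry": 0,"rz": 0}]'

```text
time: 2.13
position: [0.3776, -0.22, 0.2228]
tool_rot: [0.907, 0.42, 0.0, 0.0]
ft_force: [0.8, 0.2, -0.2]
grip_width: 0.0355
```

Call:
send_rows --deltas '[{"tx": 3.8,"ty": -1.0,"tz": 0,"rx": 0,"ry": 0,"rz": 0},{"tx": 7.6,"ty": -2.1,"tz": 0,"rx": 0,"ry": 0,"rz": 0},{"tx": 11.4,"ty": -3.1,"tz": 0,"rx": 0,"ry": 0,"rz": 0},{"tx": 15.2,"ty": -4.2,"tz": 0,"rx": 0,"ry": 0,"rz": 0},{"tx": 19.0,"ty": -5.2,"tz": 0,"rx": 0,"ry": 0,"rz": 0}]'

```text
time: 2.55
position: [0.4608, -0.0412, 0.2229]
tool_rot: [0.907, 0.42, 0.0, 0.0]
ft_force: [0.6, -0.4, -0.2]
grip_width: 0.0341
```

```bash
python3 go.py 0.522 0.097 0.223 -0.7
```

```text
t 2.55 pos [ 0.4608 -0.0412  0.2229] ya -0.703 tilt [ 0.0006 -0.0002  0.    ] F [ 0.5832 -0.3965 -0.2223] M [-0.0353 -0.0542  0.0015] w 0.0341 j6 0.37
tx ty tz cm [14.5  -4.26 -0.01] rz -0.003
```

Call:
send_rows --deltas '[{"tx": 3.8,"ty": -1.1,"tz": 0,"rx": 0,"ry": 0,"rz": 0},{"tx": 7.6,"ty": -2.2,"tz": 0,"rx": 0,"ry": 0,"rz": 0},{"tx": 11.4,"ty": -3.3,"tz": 0,"rx": 0,"ry": 0,"rz": 0},{"tx": 14.2,"ty": -4.2,"tz": 0,"rx": 0,"ry": 0,"rz": 0},{"tx": 14.2,"ty": -4.2,"tz": 0,"rx": 0,"ry": 0,"rz": 0}]'

```text
time: 2.97
position: [0.5223, 0.0971, 0.2229]
tool_rot: [0.906, 0.423, 0.002, -0.0]
ft_force: [0.3, 0.2, 0.7]
grip_width: 0.0346
```

```bash
python3 go.py 0.522 0.097 0.165 -0.7
```

```text
t 2.97 pos [0.5223 0.0971 0.2229] ya -0.698 tilt [ 0.0013 -0.0038  0.    ] F [0.303  0.1666 0.7135] M [-0.0427 -0.0631  0.038 ] w 0.0346 j6 0.67
tx ty tz cm [-0.05 -0.03  5.79] rz 0.002
```

Call:
send_rows --deltas '[{"tx": 0,"ty": 0,"tz": 3,"rx": 0,"ry": 0,"rz": 0},{"tx": 0,"ty": 0,"tz": 6,"rx": 0,"ry": 0,"rz": 0},{"tx": 0,"ty": 0,"tz": 6.5,"rx": 0,"ry": 0,"rz": 0.02},{"tx": 0,"ty": 0,"tz": 6.5,"rx": 0,"ry": 0,"rz": 0.02}]'

```text
time: 3.3
position: [0.5182, 0.092, 0.1559]
tool_rot: [0.912, 0.411, -0.002, -0.001]
ft_force: [0.4, -0.2, 0.0]
grip_width: 0.0337
```

```bash
python3 go.py 0.522 0.097 0.155 -0.7
python3 - <<'E'
from h import *
c=robot.camera('side')
im=cv2.cvtColor(c['color'],cv2.COLOR_RGB2BGR)[100:300,170:400]
cv2.imwrite('pics/side2.png',cv2.resize(im,None,fx=3,fy=3,interpolation=cv2.INTER_CUBIC))
E
```

```text
t 3.3 pos [0.5182 0.092  0.1559] ya -0.724 tilt [-0.0042  0.0036  0.    ] F [ 0.4004 -0.1923  0.0475] M [-0.0234 -0.0258 -0.0188] w 0.0337 j6 0.69
tx ty tz cm [ 0.63 -0.05  0.09] rz -0.024
```

View pics/side2.png

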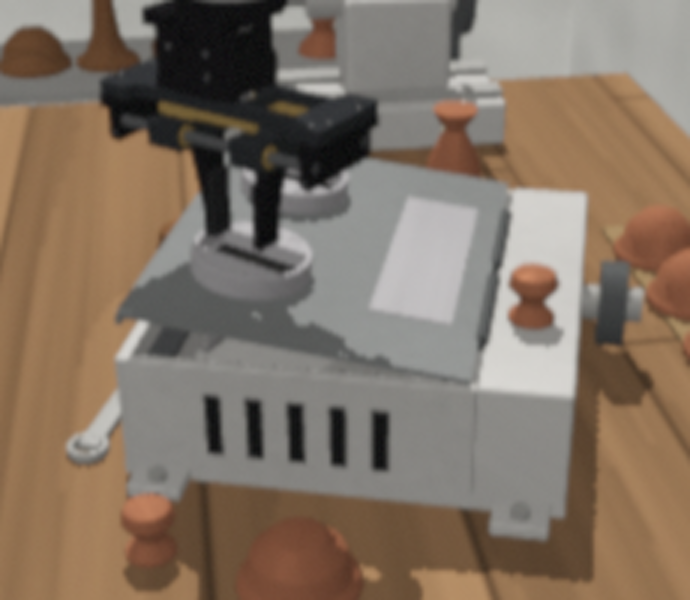

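```bash
python3 go.py 0.522 0.097 0.125 -0.7
```

```text
t 3.35 pos [0.5197 0.0919 0.1574] ya -0.724 tilt [-0.0013  0.0012  0.    ] F [ 0.635  -0.0903  0.4514] M [-0.0066 -0.0759  0.0489] w 0.0337 j6 0.69
tx ty tz cm [ 0.54 -0.16  3.24] rz -0.024
```

Call:
send_rows --deltas '[{"tx": 0.5,"ty": -0.1,"tz": 0,"rx": 0,"ry": 0,"rz": 0},{"tx": 0.5,"ty": -0.1,"tz": 0.8,"rx": 0,"ry": 0,"rz": 0},{"tx": 0.5,"ty": -0.1,"tz": 1.6,"rx": 0,"ry": 0,"rz": 0},{"tx": 0.5,"ty": -0.1,"tz": 2.0,"rx": 0,"ry": 0,"rz": 0},{"tx": 0.5,"ty": -0.1,"tz": 2.0,"rx": 0,"ry": 0,"rz": 0}]'

```text
time: 3.77
position: [0.5218, 0.0967, 0.1367]
tool_rot: [0.911, 0.411, -0.001, -0.0]
ft_force: [-0.3, -0.5, 0.2]
grip_width: 0.0343
```

```bash
python3 go.py 0.522 0.097 0.118 -0.7
```

```text
t 3.77 pos [0.5218 0.0967 0.1367] ya -0.723 tilt [-0.0015  0.0013  0.    ] F [-0.2649 -0.5281  0.1957] M [-0.0245 -0.0228 -0.0335] w 0.0343 j6 0.7
tx ty tz cm [ 0.03 -0.01  1.87] rz -0.023
```

Call:
send_rows --deltas '[{"tx": 0,"ty": 0,"tz": 0.6,"rx": 0,"ry": 0,"rz": 0},{"tx": 0,"ty": 0,"tz": 1.2,"rx": 0,"ry": 0,"rz": 0},{"tx": 0,"ty": 0,"tz": 1.8,"rx": 0,"ry": 0,"rz": 0},{"tx": 0,"ty": 0,"tz": 2.3,"rx": 0,"ry": 0,"rz": 0},{"tx": 0,"ty": 0,"tz": 2.4,"rx": 0,"ry": 0,"rz": 0}]'

```text
time: 4.18
position: [0.5217, 0.0971, 0.1125]
tool_rot: [0.912, 0.411, -0.001, -0.001]
ft_force: [-1.7, 1.2, 3.3]
grip_width: 0.0341
```

```bash
python3 go.py 0.521 0.097 0.108 -0.7
```

```text
t 4.18 pos [0.5217 0.0971 0.1125] ya -0.723 tilt [-0.0021  0.0012  0.    ] F [-1.6799  1.214   3.3388] M [0.3106 0.3479 0.0147] w 0.0341 j6 0.7
tx ty tz cm [-0.05 -0.04  0.45] rz -0.023
```

Call:
send_rows --deltas '[{"tx": -0.05,"ty": 0,"tz": 0.3,"rx": 0,"ry": 0,"rz": 0},{"tx": -0.05,"ty": 0,"tz": 0.6,"rx": 0,"ry": 0,"rz": 0},{"tx": -0.05,"ty": 0,"tz": 0.6,"rx": 0,"ry": 0,"rz": 0}]'

```text
time: 4.43
position: [0.522, 0.0966, 0.1083]
tool_rot: [0.911, 0.411, -0.0, -0.0]
ft_force: [-2.7, 1.7, 8.7]
grip_width: 0.0342
```

```bash
python3 go.py 0.521 0.097 0.108 -0.7
```

```text
t 4.43 pos [0.522  0.0966 0.1083] ya -0.723 tilt [-0.0005  0.      0.    ] F [-2.6993  1.6757  8.7334] M [0.3427 0.6131 0.0209] w 0.0342 j6 0.69
tx ty tz cm [-0.04 -0.1   0.03] rz -0.023
```

Call:
send_rows --deltas '[{"tx": -0.05,"ty": 0,"tz": 0.1,"rx": 0,"ry": 0,"rz": 0.1},{"tx": -0.05,"ty": 0,"tz": 0.1,"rx": 0,"ry": 0,"rz": 0.2},{"tx": -0.05,"ty": 0,"tz": 0.1,"rx": 0,"ry": 0,"rz": 0.3},{"tx": -0.05,"ty": 0,"tz": 0.1,"rx": 0,"ry": 0,"rz": 0.4},{"tx": -0.05,"ty": 0,"tz": 0.1,"rx": 0,"ry": 0,"rz": 0.5}]'

```text
time: 4.85
position: [0.5211, 0.0965, 0.1082]
tool_rot: [0.985, 0.171, -0.0, -0.0]
ft_force: [-5.6, 2.5, 17.1]
grip_width: 0.0338
```

```bash
python3 go.py 0.521 0.097 0.108 -2.24
```

```text
t 4.85 pos [0.5211 0.0965 0.1082] ya -1.227 tilt [-0.0008  0.0007  0.    ] F [-5.6497  2.496  17.0807] M [0.5195 1.0899 0.0831] w 0.0338 j6 1.2
tx ty tz cm [ 0.01 -0.05  0.02] rz 1.013
```

Call:
send_rows --deltas '[{"tx": 0,"ty": 0,"tz": 0,"rx": 0,"ry": 0,"rz": 0.1},{"tx": 0,"ty": 0,"tz": 0,"rx": 0,"ry": 0,"rz": 0.2},{"tx": 0,"ty": 0,"tz": 0,"rx": 0,"ry": 0,"rz": 0.3},{"tx": 0,"ty": 0,"tz": 0,"rx": 0,"ry": 0,"rz": 0.4},{"tx": 0,"ty": 0,"tz": 0,"rx": 0,"ry": 0,"rz": 0.5}]'

```text
time: 5.27
position: [0.5203, 0.0969, 0.1082]
tool_rot: [0.997, -0.078, -0.001, -0.0]
ft_force: [-7.4, 4.0, 17.8]
grip_width: 0.0337
```

```bash
python3 go.py 0.521 0.097 0.108 -2.24
python3 - <<'E'
from h import *
c=robot.camera('side')
im=cv2.cvtColor(c['color'],cv2.COLOR_RGB2BGR)[100:300,170:400]
cv2.imwrite('pics/side3.png',cv2.resize(im,None,fx=3,fy=3,interpolation=cv2.INTER_CUBIC))
E
```

```text
t 5.27 pos [0.5203 0.0969 0.1082] ya -1.728 tilt [-0.0008  0.0027  0.    ] F [-7.4398  4.0405 17.8402] M [0.787  1.3496 0.0583] w 0.0337 j6 1.7
tx ty tz cm [ 0.07 -0.02  0.02] rz 0.512
```

View pics/side3.png

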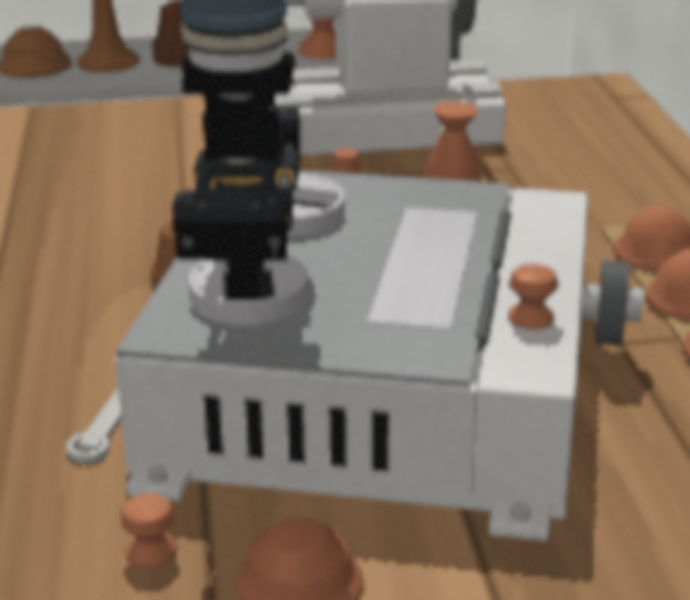

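Call:
send_rows --deltas '[{"tx": 0,"ty": 0,"tz": 0,"rx": 0,"ry": 0,"rz": 0.1},{"tx": 0,"ty": 0,"tz": 0,"rx": 0,"ry": 0,"rz": 0.2},{"tx": 0,"ty": 0,"tz": 0,"rx": 0,"ry": 0,"rz": 0.3},{"tx": 0,"ty": 0,"tz": 0,"rx": 0,"ry": 0,"rz": 0.4}]'

```text
time: 5.65
position: [0.5216, 0.0965, 0.1083]
tool_rot: [0.962, -0.274, 0.0, -0.0]
ft_force: [-3.7, 1.2, 12.7]
grip_width: 0.0338
```

```bash
python3 go.py 0.521 0.097 0.108 -2.24
```

```text
t 5.65 pos [0.5216 0.0965 0.1083] ya -2.127 tilt [-0.0004 -0.0004  0.    ] F [-3.7244  1.2182 12.6792] M [0.2629 0.6523 0.1052] w 0.0338 j6 2.1
tx ty tz cm [-0.07 -0.01  0.03] rz 0.113
```

Call:
send_rows --deltas '[{"tx": 0,"ty": 0,"tz": 0,"rx": 0,"ry": 0,"rz": 0.05},{"tx": 0,"ty": 0,"tz": 0,"rx": 0,"ry": 0,"rz": 0.1},{"tx": 0,"ty": 0,"tz": 0,"rx": 0,"ry": 0,"rz": 0.1}]'

```text
time: 5.9
position: [0.5218, 0.0969, 0.1082]
tool_rot: [0.947, -0.32, 0.0, -0.001]
ft_force: [-5.4, 5.1, 15.4]
grip_width: 0.0344
```

```bash
python3 go.py 0.521 0.097 0.108 -2.24
```

```text
t 5.9 pos [0.5218 0.0969 0.1082] ya -2.223 tilt [-0.0012  0.      0.    ] F [-5.4242  5.124  15.4197] M [0.7665 0.8813 0.2763] w 0.0344 j6 2.19
tx ty tz cm [-0.06  0.04  0.02] rz 0.017
```

Call:
send_rows --deltas '[{"tx": 0,"ty": 0,"tz": 0,"rx": 0,"ry": 0,"rz": 0.05},{"tx": 0,"ty": 0,"tz": 0,"rx": 0,"ry": 0,"rz": 0.05}]'

```text
time: 6.07
position: [0.5213, 0.0975, 0.1082]
tool_rot: [0.939, -0.343, -0.0, -0.001]
ft_force: [-5.3, 6.1, 15.2]
grip_width: 0.0343
```

```bash
python3 go.py 0.521 0.097 0.108 -2.24
```

```text
t 6.07 pos [0.5213 0.0975 0.1082] ya -2.271 tilt [-0.0009  0.0009  0.    ] F [-5.3279  6.1292 15.2082] M [1.2651 0.9593 0.8497] w 0.0343 j6 2.24
tx ty tz cm [0.01 0.06 0.02] rz -0.031
```

Call:
send_rows --deltas '[{"tx": 0,"ty": 0,"tz": -0.3,"rx": 0,"ry": 0,"rz": -0.06},{"tx": 0,"ty": 0,"tz": -0.8,"rx": 0,"ry": 0,"rz": -0.15},{"tx": 0,"ty": 0,"tz": -2.0,"rx": 0,"ry": 0,"rz": -0.25},{"tx": 0,"ty": 0,"tz": -5.0,"rx": 0,"ry": 0,"rz": -0.25},{"tx": 0,"ty": 0,"tz": -8.0,"rx": 0,"ry": 0,"rz": -0.25}]'

```text
time: 6.48
position: [0.5216, 0.0956, 0.1861]
tool_rot: [0.975, -0.224, -0.001, 0.001]
ft_force: [0.5, -0.3, -0.3]
grip_width: 0.034
```

```bash
python3 go.py 0.5675 0.2393 0.187 -0.65
python3 - <<'E'
from h import *
c=robot.camera('side')
im=cv2.cvtColor(c['color'],cv2.COLOR_RGB2BGR)[100:300,170:400]
cv2.imwrite('pics/side4.png',cv2.resize(im,None,fx=3,fy=3,interpolation=cv2.INTER_CUBIC))
E
```

```text
t 6.48 pos [0.5216 0.0956 0.1861] ya -2.023 tilt [ 0.0016  0.0014 -0.    ] F [ 0.5139 -0.3017 -0.3256] M [ 0.0706  0.0421 -0.0163] w 0.034 j6 1.99
tx ty tz cm [ -2.15 -14.93  -0.11] rz -1.373
```

View pics/side4.png

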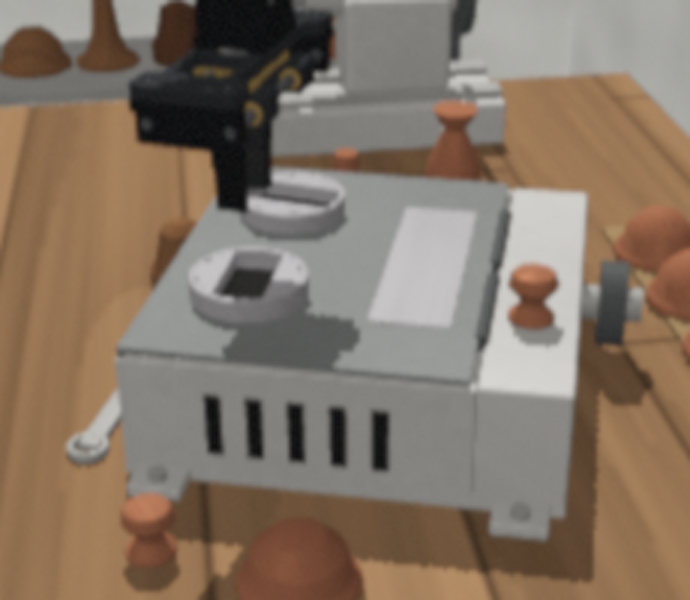

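Call:
send_rows --deltas '[{"tx": -0.5,"ty": -3.0,"tz": 0,"rx": 0,"ry": 0,"rz": -0.12},{"tx": -1.0,"ty": -6.0,"tz": 0,"rx": 0,"ry": 0,"rz": -0.24},{"tx": -1.5,"ty": -9.0,"tz": 0,"rx": 0,"ry": 0,"rz": -0.36},{"tx": -1.9,"ty": -12.0,"tz": 0,"rx": 0,"ry": 0,"rz": -0.48},{"tx": -2.1,"ty": -14.9,"tz": 0,"rx": 0,"ry": 0,"rz": -0.6}]'

```text
time: 6.95
position: [0.569, 0.2405, 0.1863]
tool_rot: [0.997, 0.077, 0.001, 0.0]
ft_force: [-0.2, -0.1, 0.1]
grip_width: 0.0342
```

Call:
send_rows --deltas '[{"tx": 0,"ty": 0,"tz": 0,"rx": 0,"ry": 0,"rz": -0.12},{"tx": 0,"ty": 0,"tz": 0,"rx": 0,"ry": 0,"rz": -0.24},{"tx": 0,"ty": 0,"tz": 0,"rx": 0,"ry": 0,"rz": -0.36},{"tx": 0,"ty": 0,"tz": 0,"rx": 0,"ry": 0,"rz": -0.48},{"tx": 0,"ty": 0,"tz": 0,"rx": 0,"ry": 0,"rz": -0.6}]'

```text
time: 7.37
position: [0.569, 0.2391, 0.186]
tool_rot: [0.93, 0.368, 0.001, 0.001]
ft_force: [0.3, -0.3, 0.2]
grip_width: 0.0337
```

```bash
python3 go.py 0.5675 0.2393 0.14 -0.66
```

```text
t 7.37 pos [0.569  0.2391 0.186 ] ya -0.817 tilt [ 0.0015 -0.0009  0.    ] F [ 0.2944 -0.2749  0.2043] M [-0.0574 -0.0114  0.0091] w 0.0337 j6 1.03
tx ty tz cm [-0.1  -0.12  4.6 ] rz -0.157
```

Call:
send_rows --deltas '[{"tx": -0.1,"ty": -0.1,"tz": 2.0,"rx": 0,"ry": 0,"rz": -0.1},{"tx": -0.1,"ty": -0.1,"tz": 4.0,"rx": 0,"ry": 0,"rz": -0.15},{"tx": -0.1,"ty": -0.1,"tz": 4.9,"rx": 0,"ry": 0,"rz": -0.15},{"tx": -0.1,"ty": -0.1,"tz": 4.9,"rx": 0,"ry": 0,"rz": -0.15}]'

```text
time: 7.7
position: [0.5654, 0.2386, 0.1348]
tool_rot: [0.901, 0.433, -0.002, -0.0]
ft_force: [-0.8, -0.3, 0.4]
grip_width: 0.034
```

```bash
python3 go.py 0.5675 0.2393 0.108 -0.66
python3 - <<'E'
from h import *
c=robot.camera('side')
im=cv2.cvtColor(c['color'],cv2.COLOR_RGB2BGR)[100:300,170:400]
cv2.imwrite('pics/side5.png',cv2.resize(im,None,fx=3,fy=3,interpolation=cv2.INTER_CUBIC))
E
```

```text
t 7.7 pos [0.5654 0.2386 0.1348] ya -0.674 tilt [-0.0025  0.0039  0.    ] F [-0.7533 -0.2614  0.3716] M [-0.0409 -0.0192 -0.0401] w 0.034 j6 0.89
tx ty tz cm [0.2  0.13 2.68] rz -0.014
```

View pics/side5.png

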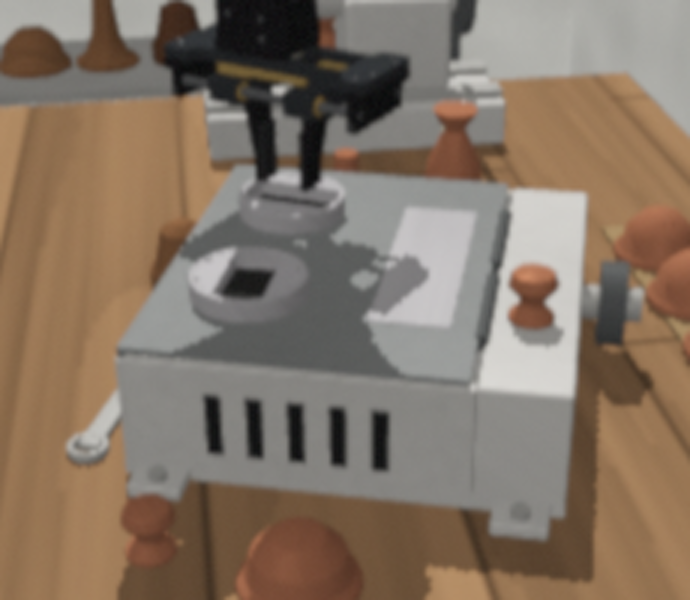

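Fingers are over the left disc (crop px ~(285,185)), the panel flat. Descending into the slot.

Call:
send_rows --deltas '[{"tx": 0.1,"ty": 0.05,"tz": 0.5,"rx": 0,"ry": 0,"rz": 0},{"tx": 0.1,"ty": 0.05,"tz": 1.2,"rx": 0,"ry": 0,"rz": 0},{"tx": 0.1,"ty": 0.05,"tz": 1.8,"rx": 0,"ry": 0,"rz": 0},{"tx": 0.1,"ty": 0.05,"tz": 2.3,"rx": 0,"ry": 0,"rz": 0},{"tx": 0.1,"ty": 0.05,"tz": 2.5,"rx": 0,"ry": 0,"rz": 0}]'

```text
time: 8.17
position: [0.5673, 0.2396, 0.1118]
tool_rot: [0.901, 0.434, -0.001, -0.0]
ft_force: [-0.3, -0.3, -0.7]
grip_width: 0.0341
```

```bash
python3 go.py 0.5675 0.2393 0.108 -0.66
```

```text
t 8.17 pos [0.5673 0.2396 0.1118] ya -0.673 tilt [-0.0007  0.0009  0.    ] F [-0.2622 -0.3255 -0.6574] M [-0.0863 -0.0968  0.004 ] w 0.0341 j6 0.89
tx ty tz cm [-0.01  0.04  0.38] rz -0.013
```

Call:
send_rows --deltas '[{"tx": 0,"ty": 0,"tz": 0.2,"rx": 0,"ry": 0,"rz": 0},{"tx": 0,"ty": 0,"tz": 0.4,"rx": 0,"ry": 0,"rz": 0},{"tx": 0,"ty": 0,"tz": 0.6,"rx": 0,"ry": 0,"rz": 0},{"tx": 0,"ty": 0,"tz": 0.6,"rx": 0,"ry": 0,"rz": 0}]'

```text
time: 8.5
position: [0.5676, 0.2398, 0.1083]
tool_rot: [0.901, 0.434, -0.0, 0.0]
ft_force: [-3.5, -0.6, 9.4]
grip_width: 0.0337
```

```bash
python3 go.py 0.5675 0.2393 0.108 -0.66
```

```text
t 8.5 pos [0.5676 0.2398 0.1083] ya -0.673 tilt [ 0.0001  0.0001 -0.    ] F [-3.5365 -0.5974  9.3726] M [-0.1987  0.5817  0.    ] w 0.0337 j6 0.89
tx ty tz cm [-0.04  0.02  0.03] rz -0.013
```

Call:
send_rows --deltas '[{"tx": 0,"ty": 0,"tz": 0.1,"rx": 0,"ry": 0,"rz": 0.1},{"tx": 0,"ty": 0,"tz": 0.1,"rx": 0,"ry": 0,"rz": 0.2},{"tx": 0,"ty": 0,"tz": 0.1,"rx": 0,"ry": 0,"rz": 0.3},{"tx": 0,"ty": 0,"tz": 0.1,"rx": 0,"ry": 0,"rz": 0.4},{"tx": 0,"ty": 0,"tz": 0.1,"rx": 0,"ry": 0,"rz": 0.5}]'

```text
time: 8.92
position: [0.567, 0.2402, 0.1083]
tool_rot: [0.981, 0.195, -0.0, -0.0]
ft_force: [-6.5, 0.4, 14.7]
grip_width: 0.0339
```

Call:
send_rows --deltas '[{"tx": 0,"ty": 0,"tz": 0,"rx": 0,"ry": 0,"rz": 0.1},{"tx": 0,"ty": 0,"tz": 0,"rx": 0,"ry": 0,"rz": 0.2},{"tx": 0,"ty": 0,"tz": 0,"rx": 0,"ry": 0,"rz": 0.3},{"tx": 0,"ty": 0,"tz": 0,"rx": 0,"ry": 0,"rz": 0.4},{"tx": 0,"ty": 0,"tz": 0,"rx": 0,"ry": 0,"rz": 0.5}]'

```text
time: 9.33
position: [0.5668, 0.2408, 0.1083]
tool_rot: [0.999, -0.053, -0.0, -0.001]
ft_force: [-6.2, 1.9, 15.3]
grip_width: 0.0338
```

```bash
python3 go.py 0.5675 0.2393 0.108 -2.25
```

```text
t 9.33 pos [0.5668 0.2408 0.1083] ya -1.678 tilt [-0.0014  0.001   0.    ] F [-6.1645  1.8872 15.3162] M [0.2473 1.0075 0.0713] w 0.0338 j6 1.9
tx ty tz cm [0.09 0.14 0.03] rz 0.572
```

Call:
send_rows --deltas '[{"tx": 0,"ty": 0.05,"tz": 0,"rx": 0,"ry": 0,"rz": 0.1},{"tx": 0,"ty": 0.1,"tz": 0,"rx": 0,"ry": 0,"rz": 0.2},{"tx": 0,"ty": 0.1,"tz": 0,"rx": 0,"ry": 0,"rz": 0.3},{"tx": 0,"ty": 0.1,"tz": 0,"rx": 0,"ry": 0,"rz": 0.4},{"tx": 0,"ty": 0.1,"tz": 0,"rx": 0,"ry": 0,"rz": 0.5}]'

```text
time: 9.75
position: [0.5685, 0.2398, 0.1083]
tool_rot: [0.954, -0.299, 0.001, -0.001]
ft_force: [-2.3, 2.1, 12.5]
grip_width: 0.034
```

```bash
python3 go.py 0.5675 0.2393 0.108 -2.25
```

```text
t 9.75 pos [0.5685 0.2398 0.1083] ya -2.178 tilt [-0.003  -0.0015  0.    ] F [-2.3007  2.0837 12.5281] M [0.1762 0.7189 0.075 ] w 0.034 j6 2.39
tx ty tz cm [-0.05  0.1   0.03] rz 0.072
```

Call:
send_rows --deltas '[{"tx": 0,"ty": 0,"tz": 0,"rx": 0,"ry": 0,"rz": 0.06},{"tx": 0,"ty": 0,"tz": 0,"rx": 0,"ry": 0,"rz": 0.1},{"tx": 0,"ty": 0,"tz": 0,"rx": 0,"ry": 0,"rz": 0.1}]'

```text
time: 10.0
position: [0.5682, 0.2407, 0.1083]
tool_rot: [0.939, -0.343, 0.001, -0.002]
ft_force: [-5.0, 3.4, 12.2]
grip_width: 0.0342
```

```bash
python3 go.py 0.5675 0.2393 0.108 -2.25
```

```text
t 10.0 pos [0.5682 0.2407 0.1083] ya -2.271 tilt [-0.0037 -0.0006  0.    ] F [-4.9766  3.3548 12.2022] M [0.7632 0.7437 0.8178] w 0.0342 j6 2.49
tx ty tz cm [0.04 0.15 0.03] rz -0.021
```

At the stop (0.82 N·m, same angle as the other). Backing off and lifting out.

Call:
send_rows --deltas '[{"tx": 0,"ty": 0,"tz": -0.3,"rx": 0,"ry": 0,"rz": -0.06},{"tx": 0,"ty": 0,"tz": -0.8,"rx": 0,"ry": 0,"rz": -0.15},{"tx": 0,"ty": 0,"tz": -2.0,"rx": 0,"ry": 0,"rz": -0.25},{"tx": 0,"ty": 0,"tz": -5.0,"rx": 0,"ry": 0,"rz": -0.25},{"tx": 0,"ty": 0,"tz": -9.0,"rx": 0,"ry": 0,"rz": -0.25}]'

```text
time: 10.42
position: [0.5654, 0.2382, 0.1934]
tool_rot: [0.975, -0.224, -0.003, 0.002]
ft_force: [1.4, -0.3, 0.0]
grip_width: 0.034
```

```bash
python3 go.py 0.35 -0.25 0.25 -2.02
```

```text
t 10.42 pos [0.5654 0.2382 0.1934] ya -2.023 tilt [ 0.0046  0.0059 -0.    ] F [ 1.4233 -0.3205  0.0346] M [ 0.1055 -0.0586 -0.0224] w 0.034 j6 2.24
tx ty tz cm [ 1.92 53.35 -5.43] rz -0.003
```

Call:
send_rows --deltas '[{"tx": 0.1,"ty": 3.8,"tz": -1.0,"rx": 0,"ry": 0,"rz": 0},{"tx": 0.2,"ty": 7.6,"tz": -2,"rx": 0,"ry": 0,"rz": 0},{"tx": 0.4,"ty": 11.4,"tz": -3,"rx": 0,"ry": 0,"rz": 0},{"tx": 0.5,"ty": 15.2,"tz": -4,"rx": 0,"ry": 0,"rz": 0},{"tx": 0.7,"ty": 19.0,"tz": -5,"rx": 0,"ry": 0,"rz": 0}]'

```text
time: 10.83
position: [0.49, 0.0636, 0.2462]
tool_rot: [0.975, -0.224, 0.0, 0.0]
ft_force: [0.2, -0.2, 0.6]
grip_width: 0.0341
```

Call:
send_rows --deltas '[{"tx": 0.1,"ty": 3.8,"tz": 0,"rx": 0,"ry": 0,"rz": 0},{"tx": 0.2,"ty": 7.6,"tz": 0,"rx": 0,"ry": 0,"rz": 0},{"tx": 0.4,"ty": 11.4,"tz": 0,"rx": 0,"ry": 0,"rz": 0},{"tx": 0.5,"ty": 15.2,"tz": 0,"rx": 0,"ry": 0,"rz": 0},{"tx": 0.7,"ty": 19.0,"tz": 0,"rx": 0,"ry": 0,"rz": 0}]'

```text
time: 11.25
position: [0.4133, -0.1106, 0.2459]
tool_rot: [0.975, -0.224, 0.001, 0.0]
ft_force: [-0.1, -0.9, 0.7]
grip_width: 0.034
```

Call:
send_rows --deltas '[{"tx": 0.1,"ty": 3.8,"tz": 0,"rx": 0,"ry": 0,"rz": 0},{"tx": 0.2,"ty": 7.6,"tz": 0,"rx": 0,"ry": 0,"rz": 0},{"tx": 0.3,"ty": 11.4,"tz": 0,"rx": 0,"ry": 0,"rz": 0},{"tx": 0.4,"ty": 14.5,"tz": 0,"rx": 0,"ry": 0,"rz": 0},{"tx": 0.4,"ty": 14.5,"tz": 0,"rx": 0,"ry": 0,"rz": 0}]'

```text
time: 11.67
position: [0.3536, -0.2471, 0.2462]
tool_rot: [0.974, -0.227, 0.001, 0.002]
ft_force: [1.8, 0.4, 0.6]
grip_width: 0.0337
```

```bash
python3 go.py 0.35 -0.25 0.25 -2.02
python3 - <<'E'
from slots import *
np.set_printoptions(precision=4,suppress=True)
c=snap('top','top9.png')
for s in slots(c): print(s)
m=robot.outline_of('panel_front','top')[0]['pixels'];vv,uu=np.nonzero(cv2.erode(m.astype(np.uint8),np.ones((5,5))))
P=np.array([back(c,u,v) for u,v in zip(uu,vv)])
for _ in range(5):
    A=np.c_[P[:,:2],np.ones(len(P))];k=np.linalg.lstsq(A,P[:,2],rcond=None)[0]
    r=P[:,2]-A@k; P=P[abs(r)<max(.003,1.0*r.std())]
print('plane tilt',np.hypot(k[0],k[1]),k, 'front z',(k@[0.478,0.190,1]))
a=cv2.imread('pics/top0.png').astype(int);b=cv2.imread('pics/top9.png').astype(int)
cv2.imwrite('pics/diff.png',np.abs(a-b).max(2).astype(np.uint8))
im=cv2.imread('pics/top9.png'); cv2.imwrite('pics/top9.png',im)
E
```

```text
t 11.67 pos [ 0.3536 -0.2471  0.2462] ya -2.029 tilt [ 0.0038 -0.0036  0.    ] F [1.7574 0.4086 0.605 ] M [ 0.1033  0.0364 -0.035 ] w 0.0337 j6 1.16
tx ty tz cm [-0.2   0.42 -0.38] rz -0.009
(519, array([192.1079, 206.8805]), array([0.5683, 0.2405, 0.1103]), np.float64(0.11027331408760532), np.float64(1.2464433189603845), ((568.3477172851562, 240.6400604248047), (65.40116882324219, 35.42420196533203), 71.25596618652344))
(525, array([259.8324, 228.221 ]), array([0.5219, 0.0979, 0.1122]), np.float64(0.11035410282047887), np.float64(1.2521715977699062), ((521.8682250976562, 98.02274322509766), (65.17649841308594, 35.61061477661133), 71.9512710571289))
plane tilt 0.010751905187143978 [-0.0104  0.0027  0.1118] front z 0.10738299891193807
```

View pics/top9.png

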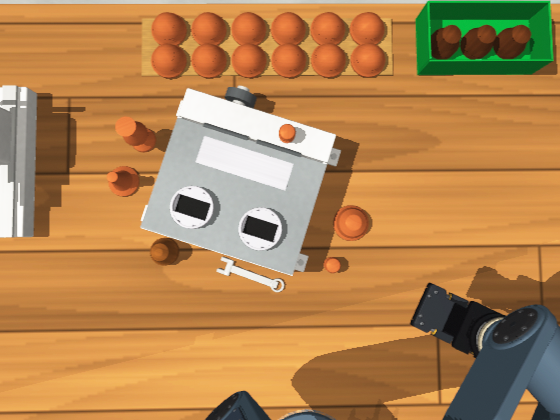

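View pics/diff.png

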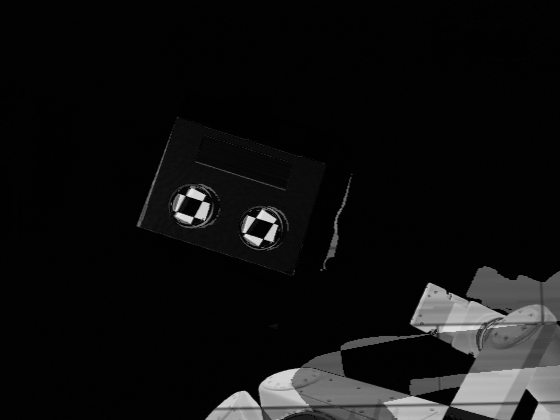

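```bash
python3 -c "
from rig import robot
print(robot.hand_in())"
```

```text
the job is handed in; nothing more can be done
None
```

The panel is shut and both fasteners are locked. I handed the job in at about 12 s of the 64 s; the hand-in reports no verdict.

**What I did:** I set the fingertips in the right fastener's slot, pressed the panel shut and turned the fastener clockwise to its stop. I then did the same with the left one and moved the arm clear. I held the fingers 34 mm apart, one in each half of the slot, rather than shut together as the task text describes, so that they turned the disc about its own axis.

**Last checks, from the top camera with the arm away:**

| Check | Result |
|---|---|
| Slot angle | left 1.246 rad, right 1.252 rad; front edge at about 1.253 rad, so both are parallel to it |
| Stop reached | turning moment rose to about 0.85 N·m (right) and 0.82 N·m (left) |
| Panel angle | about 0.011 rad, within the 0.015 rad rattle and the 0.03 rad limit |
| Loose pieces | before/after pictures differ only at the panel, the fasteners, shadows and the arm |

Both fasteners started already about 0.25–0.28 rad clockwise, not fully open, which did not affect the result. No check failed or disagreed.

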